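# Refit the kiln controller's relay and hold its cover shut

## Robot

A 7-joint arm with a two-finger parallel gripper is mounted at the origin on the work surface. World frame = base frame: x ahead of the robot, y to its left, z up, the work surface at z = 0. Lengths are in m, angles in rad, forces in N, time in s.
With the tool pointing down it reaches from about 0.425 to 0.875 m from the base axis. Payload 4.7 kg.
Tool frame: the origin (TCP) lies at the very end of the fingers, on their centre line; the grasp point (between the pads) lies 19 mm behind it; z points along the fingers, y is the line along which they close (so a half turn about z gives the same grasp; the last joint's range is limited). The gripper opens to 85 mm and grips with 20 to 120 N. Pads are 22 mm wide; open, the fingers measure 114 mm over their backs; the gripper's body (76 mm by 85 mm) begins 54 mm behind the grasp point. The pads swing forward as they close: fully open they stand 13 mm farther back than shut.
Start: joints at [1.338, 0.321, -0.07, 1.45, 0.023, 1.371, -0.057], TCP at [0.159, -0.63, 0.231] pointing down, gripper open.
Joint ranges: [-2.86, 2.86], [-0.3, 2.09], [-1.38, 1.24], [0.06, 2.45], [-1.56, 4.7], [0.09, 2.05], [-2.69, 2.69]. Speed limits (rad/s): [2.57, 2.57, 3.14, 3.14, 3.14, 3.14, 3.14].

## Interface

Orientations are given as a unit quaternion [w, x, y, z].
In Python, from plant import robot gives the robot as it stands.
- The arm moves only by the shell command python3 -m creep 'ROWS' [OPENING] [FORCE]. ROWS is JSON, one flat list of numbers, 4 for each row, row after row: the shift along the tool's x, y, z in m, then the turn about the tool's z in rad. In form: [dx, dy, dz, turn, dx, dy, dz, turn, ...]. A call has 1 to 10 rows; each row is the pose to reach, as a shift and turn from the pose commanded when the call began, along the tool's axes at that moment; what a row does not reach only later rows make up. A row lasts 1/10 s, in which the tool goes at most 50 mm and 8.59 degrees, less where a joint would pass 70% of its speed; a pose out of reach is approached as far as the arm can. A call with a gripper value outside its range is refused whole. OPENING is the finger opening in m, from 0 to 0.0854, set as the call begins (- or left out, the last holds). The fingers move at their own pace and stop on an object; FORCE is the grip in N (left out, the last holds). Time passes only in rows, so rows that repeat a pose let the fingers close. It gives the time, the measured TCP pose, the force, the opening and the grip force at its end, in the units of the state.
- robot.read_state(): the state, without advancing time (a new reading comes with each control period).
- robot.snapshot(name): name is "scene" or "top"; returns (picture, depth): 400x640x3 uint8, red, green, blue; 400x640 float32, m along the optical axis (not along the pixel's ray), 0 where there is no reading.
- robot.camera_model(name): a dict with "intrinsics" (3x3 intrinsics, pixels), "dist_coeffs" ([k1, k2, p1, p2, k3] as OpenCV has them; the pictures are not rectified), "R" (3x3) and "t" (3): a world point X has camera coordinates R X + t. Camera axes: x right, y down, z forward; pixel columns grow to the right and rows downward; lengths in m; the calibration is good to about 2 mm. A picture is of the moment at which its call begins. camera_model takes no time and is no camera call.
- robot.finish_job(): hands the job in; it is judged then, once.
The state is a dict: "t": time; "q": joint angles; "qvel": joint speeds; "tau": joint torques, N m; "ee_pos": TCP position; "tcp_rot": TCP orientation; "force": force on the tool from outside, world axes, zero at the start; "ft_torque": the same for the moment, N m; "opening": finger opening in m; "grasp_force": force on a finger pad.
Only numpy, scipy, OpenCV 4.12 (cv2) and the standard library are available. Lean on these libraries where they do the work, as an engineer would, in place of code of your own. Each camera call takes 0.05 s, during which the arm holds its last target. There are 200 camera calls.

## Task

The kiln controller lies open on the bench: plug the spare relay fully home in its empty socket so that the sprung clip snaps shut over it. Then close the hinged cover: turn its wing fastener until it lines up with the catch slot (wing in line with the two index marks), and then press the cover down against its springy seal until it sits flush on the box. Finish while still holding the cover pressed shut, wing in line, so that I can lock it; leave everything else on the bench where it is.

Things in the scene. Friction and masses are not known exactly. Their poses are not given: they have to be found in the camera images.
- relay: the spare plug-in power relay, standing upright on the bench: clear case 40 (its x) x 32 (its y) mm on a black plug base, 58 mm tall in all, about 85 g. Origin: centre of its underside (tips of its four blades); z up. The lowest 8 mm are the blades (within 20 x 22 mm), above them the full 40 x 32 mm body. Fits the socket either way round. At least 40 mm of room around it
- kiln_box: kiln controller, a grey steel box fixed to the bench, open side up: 200 (x) x 220 (y) mm, rim 97 mm high, walls 3 mm. Origin: centre of its underside on the bench. Turned about half round: its +y rim, where the cover is hinged, is on the robot's right; the cover closes towards its -y (the robot's left). Around the socket there is room for a gripper from above, fingers closing along the box's y
- socket_seat (a point): centre of the floor of the relay socket's recess, where the relay's underside centre must sit, 10 mm above the bench; axes parallel to the box's; the relay's 40 mm side goes along the box's x. Recess 43 x 35 mm, 18 mm deep, mouth with a 3 mm chamfer 18 mm above this point. The seated relay's top is 68 mm above the bench
- clip (a joint): socket's sprung retaining clip, on the recess's box +x side, rad: an upright steel arm 14 mm wide with a sloping hooked nose, reaching 5 mm over the relay's top edge. About -0.03 with the socket empty; the relay pushed straight down past the nose (5 to 10 N) drives it out to about 0.08; it snaps back to between -0.03 and 0.02 over the relay's top when the relay is fully down
- cover (a joint): angle of the cover, rad: 0 = shut flush; starts open at 1.75 to 1.95 (past upright). Stiff hinge (0.55 N m): stays where left, 1 to 5 N at its edge moves it. Wing out of line: the cross-bar strikes the catch and stops it near 0.075. In line: it goes down, meets the springy seal at about 0.03 and needs 12 to 16 N near its edge to reach 0, 8 N or more to stay; let go, it springs back to 0.03
- hinge_mid (a point): middle of the cover's hinge line, on the top of the box's +y rim, 97 mm above the bench; the hinge line runs along the box's x, axes parallel to the box's
- cover_edge (a point): on the cover's outer face, middle of its free edge, 215 mm from the hinge line (the edge itself: 223 mm); z is the cover's outward normal (up when shut), y points to the hinge. The cover is 206 mm along the hinge and 4 mm thick; its outer face lies 4 mm outside the hinge line (101 mm above the bench when shut)
- press_spot (a point): a clear flat spot on the cover's outer face beside the wing, 195 mm from the hinge line and 55 mm towards the box's -x from the wing: a good place to push on. Axes as cover_edge
- wing_grip (a point): wing of the cover's quarter-turn fastener: a black bar 34 mm long (its x), 9 mm thick (its y), its top 20 mm above the cover's outer face, over a disc of 13 mm radius, 2 mm high. This point is on its turning axis, 12 mm above the outer face; z is the cover's outward normal. The axis is 185 mm from the hinge line, midway along the cover
- wing (a joint): turn of the wing, rad, counter-clockwise positive seen from outside the cover: 0 = wing along the hinge line, in line with the two index marks beside it; its cross-bar under the cover is then in line with the catch slot (it passes within about 0.12 rad). Starts at 0.6 to 1.35. Stays where it is left (0.04 N m friction)
- frit_jar: glass jar with metal lid, 52 mm across, 68 mm high, near the relay; leave it. Origin: centre of its underside
- marver: black graphite block 50 x 50 x 26 mm near the relay; leave it. Origin: centre of its underside
- driver: screwdriver lying on the bench; leave it
- tweezers: steel tweezers lying on the bench, 130 mm long; leave them
- clay_bowl: terracotta bowl 130 mm across, 55 mm high, at the back; leave it
- green_bottle: green glass bottle 60 mm across, 190 mm high, to the right; leave it
There are look-alikes about, which are no part of the job. What is shaped like the relay but blue or red is not meant.

How it is judged:
By the outcome, as a careful person would: the job done as asked, in the order asked, and still so for the second after the job is handed in, while the arm keeps its last pose, push and grip.
It also fails if it takes over 69 s, if anything falls off the work surface, if the arm or the gripper's body presses on something with over 40 N, if the wrist force passes 120 N, or if a joint passes its speed limit or range.

## Working session

There is one attempt and no reset: what is moved stays moved. The work goes in short steps, Python scripts to look and compute and a shell command to move; the robot and the scene stay as the last step left them, time stands still between calls to the robot, and variables do not carry over. Pictures are saved under pics/ and viewed, at most 10 in all, crops included, and the job is handed in when it is done.

```bash
ls; mkdir -p pics
python3 - <<'E'
from plant import robot
import cv2,numpy as np
for n in("scene","top"):
    p,d=robot.snapshot(n); cv2.imwrite(f"pics/{n}0.png",p[:,:,::-1]); np.savez(f"pics/{n}0.npz",p=p,d=d)
    m=robot.camera_model(n); print(n,m, (d>0).mean())
s=robot.read_state(); print({k:np.round(v,3) for k,v in s.items()})
E
```

```text
pics
scene {'intrinsics': array([[403.51805596,   0.        , 317.75165276],
       [  0.        , 403.51805596, 199.29569553],
       [  0.        ,   0.        ,   1.        ]]), 'dist_coeffs': array([-0.0107348,  0.       ,  0.       ,  0.       ,  0.       ]), 'R': array([[-0.74477338,  0.66729344, -0.0056641 ],
       [ 0.47679777,  0.52618235, -0.70412784],
       [-0.46687954, -0.5271163 , -0.71005064]]), 't': array([ 0.48429706, -0.1861526 ,  1.33394486])} 0.9960625
top {'intrinsics': array([[474.4229041 ,   0.        , 314.59907546],
       [  0.        , 474.4229041 , 196.18838147],
       [  0.        ,   0.        ,   1.        ]]), 'dist_coeffs': array([-0.09497921,  0.        ,  0.        ,  0.        ,  0.        ]), 'R': array([[ 0.00579019, -0.9998844 ,  0.01405943],
       [-0.98805063, -0.00788605, -0.15392776],
       [ 0.15402084, -0.01300015, -0.98798207]]), 't': array([-0.06912711,  0.6124577 ,  1.37794231])} 0.9960703125
{'t': np.float64(0.1), 'q': array([ 1.338,  0.322, -0.07 ,  1.452,  0.023,  1.371, -0.057]), 'qvel': array([-0.002, -0.002,  0.   , -0.003, -0.002, -0.001,  0.   ]), 'tau': array([-0.0000e+00, -4.9488e+01, -3.8400e-01, -3.1521e+01,  1.3000e-02,
        7.0000e-03,  0.0000e+00]), 'ee_pos': array([ 0.159, -0.63 ,  0.23 ]), 'tcp_rot': array([-0.001,  0.992,  0.123, -0.   ]), 'force': array([0.052, 0.267, 0.812]), 'ft_torque': array([ 0.018, -0.039, -0.046]), 'grasp_force': np.float64(0.0), 'opening': np.float64(0.086)}
```

View pics/scene0.png

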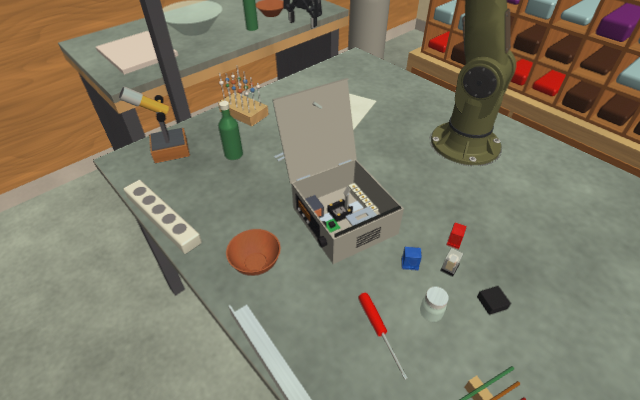

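View pics/top0.png

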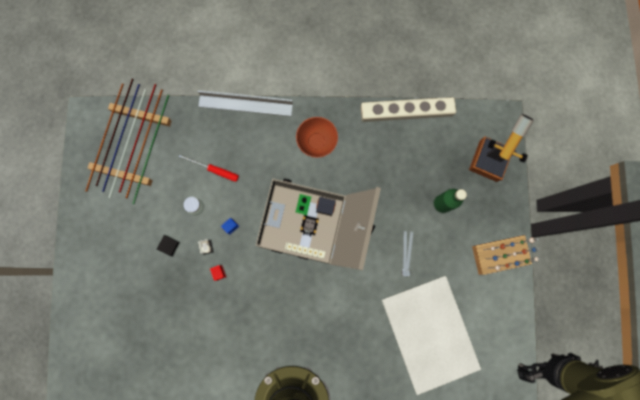

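Candidates for the relay, scene/top pixels: clear-cased (453,262)/(205,246), blue (412,258)/(230,226), red (457,235)/(218,272), jar (436,303)/(191,204) and black block (494,299)/(168,245). I choose the clear-cased one on its black base and will check it in a close crop, together with the box.

```bash
cat > h.py <<'E'
import numpy as np,cv2
from plant import robot
def load(n,tag):
    z=np.load(f"pics/{n}{tag}.npz"); return z['p'],z['d']
def snap(n,tag):
    p,d=robot.snapshot(n); np.savez(f"pics/{n}{tag}.npz",p=p,d=d); return p,d
def rays(n,px):
    m=robot.camera_model(n); u=cv2.undistortPoints(np.float64(px).reshape(-1,1,2),m['intrinsics'],m['dist_coeffs'])[:,0]
    r=np.c_[u,np.ones(len(u))]@m['R']; c=-m['R'].T@m['t']; return c,r
def cloud(n,d):
    v,u=np.mgrid[:400,:640]; c,r=rays(n,np.c_[u.ravel(),v.ravel()])
    return (c+r*d.reshape(-1,1)).reshape(400,640,3)
def plane(n,px,z):
    c,r=rays(n,px); return c+r*((z-c[2])/r[:,2])[:,None]
def tri(pa,pb):
    (c1,r1),(c2,r2)=[(c,r[0]/np.linalg.norm(r[0])) for c,r in (rays("scene",[pa]),rays("top",[pb]))]
    s=np.linalg.lstsq(np.c_[r1,-r2],c2-c1,rcond=None)[0]; a,b=c1+s[0]*r1,c2+s[1]*r2
    return (a+b)/2,np.linalg.norm(a-b)
def proj(n,X):
    m=robot.camera_model(n); return cv2.projectPoints(np.float64(X).reshape(-1,3),cv2.Rodrigues(m['R'])[0],m['t'],m['intrinsics'],m['dist_coeffs'])[0][:,0]
def tile(p,x0,y0,w,h,W,H): return cv2.resize(p[y0:y0+h,x0:x0+w,::-1],(W,H),interpolation=cv2.INTER_CUBIC)
E
python3 - <<'E'
from h import *
ps,ds=load("scene",0);pt,dt=load("top",0)
a=tile(ps,275,75,135,185,400,548)
b=tile(pt,250,170,140,105,400,300); c=np.hstack([tile(ps,400,220,70,87,200,248),tile(pt,180,220,56,69,200,248)])
cv2.imwrite("pics/m1.png",np.hstack([a,np.vstack([b,c])]))
cs,ct=cloud("scene",ds),cloud("top",dt)
for u,v in [(453,262),(452,254),(412,250),(457,228),(437,295),(494,296)]: print('s',u,v,cs[v,u].round(4))
for u,v in [(205,246),(230,226),(218,272),(191,204),(168,245)]: print('t',u,v,ct[v,u].round(4))
E
```

```text
s 453 262 [0.4774 0.2732 0.0585]
s 452 254 [0.4595 0.258  0.0579]
s 412 250 [0.5189 0.1875 0.057 ]
s 457 228 [0.3856 0.2202 0.0606]
s 437 295 [0.5839 0.3039 0.0711]
s 494 296 [0.4615 0.3803 0.0252]
t 205 246 [0.4604 0.2572 0.0575]
t 230 226 [0.5199 0.1845 0.0608]
t 218 272 [0.3849 0.2164 0.0569]
t 191 204 [0.5828 0.3003 0.073 ]
t 168 245 [0.4636 0.3773 0.0246]
```

View pics/m1.png

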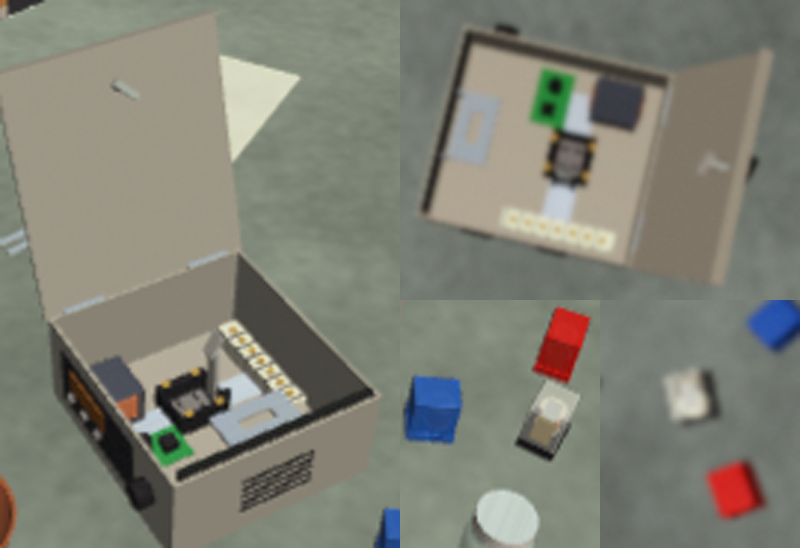

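The crop shows the clear relay with its white coil and black base at scene (453,262), beside the blue and red decoys. The black socket is at top (309,226), with the clip arm on its robot side. The cover is open past upright, with the wing hidden behind it at about top (374,228).

Run:
```python
from h import *
np.set_printoptions(linewidth=250,suppress=True)
ps,ds=load("scene",0);pt,dt=load("top",0)
cs,ct=cloud("scene",ds),cloud("top",dt)
# relay top
for n,c in(("s",cs),("t",ct)):
    m=(np.hypot(c[...,0]-.46,c[...,1]-.258)<.04)&(c[...,2]>.05)&(c[...,2]<.066)
    P=c[m]; r=cv2.minAreaRect(np.float32(P[:,:2]*1000)); print('relay',n,m.sum(),r,P[:,2].mean())
# box
for n,c in(("s",cs),("t",ct)):
    m=(c[...,2]>.088)&(c[...,2]<.1)&(abs(c[...,0]-.5)<.2)&(abs(c[...,1]+.03)<.2)
    P=c[m]; r=cv2.minAreaRect(np.float32(P[:,:2]*1000)); print('rim',n,m.sum(),r)
    m=(c[...,2]>.12)&(c[...,2]<.28)&(c[...,0]>.35)&(c[...,0]<.7)&(abs(c[...,1]+.15)<.12)
    P=c[m]; 
    if len(P)<50: continue
    for i in range(4):
        q=P.mean(0); w=np.linalg.svd(P-q,full_matrices=False)[2][2]; e=(P-q)@w; P=P[abs(e)<max(.004,2*e.std())]
    print('cover',n,len(P),q,w*np.sign(w[1]),e.std(),P.min(0),P.max(0))
print((ct[214:244,290:328,2]*1000).astype(int))
```

```text
relay s 203 ((461.12152099609375, 264.1816711425781), (41.38011932373047, 30.733537673950195), 12.822052001953125) 0.05819340941328065
relay t 142 ((461.1653747558594, 260.5282287597656), (37.970848083496094, 32.932861328125), 14.640238761901855) 0.0583355754942926
rim s 1200 ((535.45947265625, -24.305999755859375), (227.54994201660156, 203.81912231445312), 77.26889038085938)
cover s 4411 [ 0.50736808 -0.16284093  0.2025609 ] [0.21444472 0.92953876 0.29995192] 0.00153970549453375 [ 0.3980533  -0.20959716  0.12001323] [ 0.61026894 -0.11219418  0.27998736]
rim t 550 ((534.1083984375, -24.5972900390625), (223.04046630859375, 201.71957397460938), 76.6736831665039)
cover t 1743 [ 0.50076448 -0.16392615  0.20403163] [0.21339782 0.92981395 0.29984562] 0.0009196037874929529 [ 0.3985974  -0.20972889  0.12005145] [ 0.60823402 -0.11644718  0.27987848]
[[   1    2    2 ...   26 1456   37]
 [   5   -2    6 ...    5    1    9]
 [   5    2    4 ...    6    4    6]
 ...
 [   5    1    4 ...    0    5    1]
 [   2    7    3 ...    6    5    1]
 [  10    5    1 ...    7    5    6]]
```

```bash
cat >> h.py <<'E'
from scipy.spatial.transform import Rotation as Rn
def shift(target,cur=None,yaw=None):
    "tool-axis shift to world target from the measured pose; turn to bring tool x to world yaw (mod pi)"
    s=robot.read_state(); q=s['tcp_rot']; R=Rn.from_quat([q[1],q[2],q[3],q[0]]).as_matrix()
    y=np.arctan2(R[1,0],R[0,0]); p=s['ee_pos'] if cur is None else np.array(cur)
    t=0 if yaw is None else (-(yaw-y)+np.pi/2)%np.pi-np.pi/2
    return (R.T@(np.array(target)-p)).round(4),round(t,4)
E
python3 - <<'E'
from h import *
ps,ds=load("scene",0);pt,dt=load("top",0)
cs,ct=cloud("scene",ds),cloud("top",dt)
for n,c in(("s",cs),("t",ct)):
    m=(np.hypot(c[...,0]-.46,c[...,1]-.26)<.04)&(c[...,2]>.0545)&(c[...,2]<.066)
    P=c[m]; r=cv2.minAreaRect(np.float32(P[:,:2]*1000)); print('relay',n,m.sum(),r,P[:,:].mean(0))
n_h=np.array([.2237,.9747]); bx=np.array([-.9747,.2237])
for n,c,p,(u,v) in(("scene",cs,ps,(340,210)),("top",ct,pt,(309,225))):
    g=p.max(2); m=np.zeros_like(g); m[v-22:v+22,u-28:u+28]=(g[v-22:v+22,u-28:u+28]<55)*255
    k,l,st,ce=cv2.connectedComponentsWithStats(m)
    print(n,[(st[i].tolist(),ce[i].round(1).tolist()) for i in range(1,k) if st[i][4]>15])
    P=c[v-30:v+30,u-35:u+35]; h=P[...,2]
    Q=P[(h>.021)&(h<.033)&(np.hypot(P[...,0]-.53,P[...,1]-.0)<.06)]
    if len(Q): print('ht',len(Q),np.median(Q,0)); 
im=[tile(ps,310,180,60,60,400,400),tile(pt,284,200,50,50,400,400)]
cv2.imwrite("pics/m2.png",np.hstack(im))
E
```

```text
relay s 189 ((460.9315490722656, 264.0335388183594), (41.15107727050781, 30.60715103149414), 13.6309232711792) [0.46278437 0.26468648 0.05863069]
relay t 126 ((461.5337829589844, 260.0278015136719), (37.83380889892578, 30.842453002929688), 15.874107360839844) [0.46158888 0.26049897 0.05907024]
scene [([328, 200, 24, 21, 193], [338.2, 210.3]), ([312, 215, 8, 17, 96], [314.9, 225.1]), ([341, 220, 27, 12, 60], [354.9, 226.1]), ([329, 222, 6, 6, 25], [331.5, 224.1])]
ht 118 [ 0.53853146 -0.02732581  0.02660516]
top []
ht 80 [ 0.5411138  -0.03041237  0.02695943]
```

View pics/m2.png

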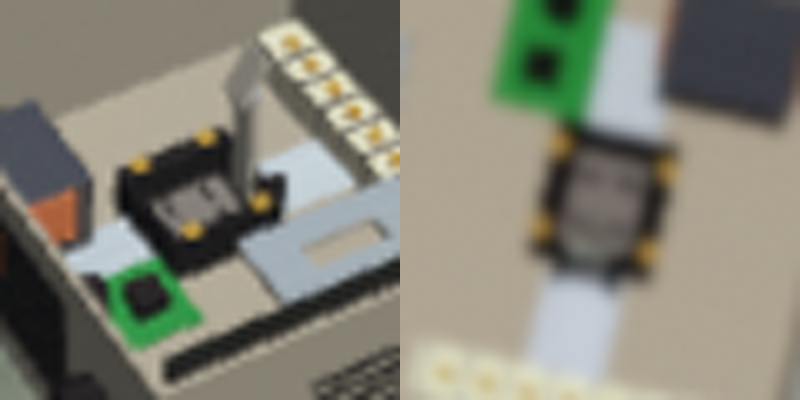

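The crops show the empty socket centred between its four gold screws, at scene (339.4,207.0) and top (309.0,224.1). The clip arm stands on its robot side.

Run:
```python
from h import *
print(tri((339.4,207.0),(309.0,224.1)), plane("scene",[(339.4,207)],.028),plane("top",[(309,224.1)],.028))
# gold screws directions from top
G=np.array([(563,143),(665,170),(648,252),(541,225)])-[400,0.]; P=plane("top",G/8+[283.5,199.5],.028); d=(P[1]-P[0])+(P[2]-P[3]); print(P.round(4),np.degrees(np.arctan2(d[1],d[0])))
# saturate gold centroids
for n,(u,v) in(("scene",(339,208)),("top",(309,224))):
    p=load(n,0)[0]; h=cv2.cvtColor(p,cv2.COLOR_RGB2HSV); m=((h[...,1]>130)&(h[...,2]>70)&(h[...,0]>10)&(h[...,0]<35)).astype(np.uint8)
    m2=np.zeros_like(m); m2[v-14:v+14,u-17:u+17]=m[v-14:v+14,u-17:u+17]
    k,l,st,ce=cv2.connectedComponentsWithStats(m2); print(n,[(st[i][4],ce[i].round(1)) for i in range(1,k)])
# relay tops by triangulating centres: from the masks, pixel centroids at top face z=.058
for n,(u,v) in(("scene",(453,262)),("top",(205,246))):
    p,d=load(n,0); c=cloud(n,d); m=(np.hypot(c[...,0]-.461,c[...,1]-.262)<.05)&(c[...,2]>.012)
    y,x=np.nonzero(m); print(n,m.sum(),x.min(),x.max(),y.min(),y.max())
    m=(np.hypot(c[...,0]-.461,c[...,1]-.262)<.05)&(c[...,2]>.0545); q=np.c_[np.nonzero(m)[::-1]]; r=cv2.minAreaRect(np.float32(plane(n,q,.058)[:,:2]*1000)); print(r); print(q.mean(0))
```

```text
(array([ 0.52979085, -0.04798083,  0.0291276 ]), np.float64(0.0020234589073362765)) [[ 0.52840715 -0.04791732  0.028     ]] [[ 0.53055759 -0.04875356  0.028     ]]
[[ 0.5509 -0.0331  0.028 ]
 [ 0.5409 -0.0717  0.028 ]
 [ 0.5098 -0.0655  0.028 ]
 [ 0.5197 -0.0251  0.028 ]] -104.11946829838642
scene [(np.int32(5), array([340.8, 200.4])), (np.int32(5), array([330.8, 204.4])), (np.int32(7), array([349., 210.])), (np.int32(5), array([338.8, 214.4]))]
top [(np.int32(5), array([304.4, 217.8])), (np.int32(5), array([316.4, 220.8])), (np.int32(5), array([301.6, 228.2])), (np.int32(3), array([314., 231.]))]
scene 364 441 462 248 275
((462.5447998046875, 264.4239807128906), (42.44969940185547, 30.403831481933594), 14.866729736328125)
[453.64550265 256.31746032]
top 192 198 213 239 253
((461.46063232421875, 260.0286865234375), (38.02998352050781, 31.372262954711914), 14.642796516418457)
[203.82170543 245.55813953]
```

Run:
```python
from h import *
W=[(.159,-.63,.231),(.30,-.45,.41),(.50,-.2,.42),(.5,.1,.36),(.4615,.262,.15)]
for i in range(1,5): print(W[i],shift(W[i],W[i-1]))
```

```text
(0.3, -0.45, 0.41) (array([ 0.1807, -0.1404, -0.1788]), 0)
(0.5, -0.2, 0.42) (array([ 0.255 , -0.1936, -0.0097]), 0)
(0.5, 0.1, 0.36) (array([ 0.0733, -0.2908,  0.0605]), 0)
(0.4615, 0.262, 0.15) (array([ 0.0023, -0.1661,  0.2103]), 0)
```

```bash
python3 -m creep '[0.03,-0.02,-0.04,0, 0.06,-0.045,-0.08,0, 0.09,-0.07,-0.12,0, 0.12,-0.09,-0.15,0, 0.15,-0.115,-0.17,0, 0.18,-0.14,-0.179,0, 0.18,-0.14,-0.179,0]' 0.07 40
python3 -m creep '[0.04,-0.03,-0.002,0, 0.08,-0.06,-0.004,0, 0.12,-0.09,-0.005,0, 0.16,-0.12,-0.007,0, 0.2,-0.15,-0.008,0, 0.255,-0.194,-0.01,0, 0.255,-0.194,-0.01,0, 0.255,-0.194,-0.01,0]'
python3 -m creep '[0.01,-0.045,0,0, 0.02,-0.09,0.0,0, 0.04,-0.14,0.01,0, 0.05,-0.19,0.03,0, 0.06,-0.24,0.05,0, 0.073,-0.291,0.06,0, 0.073,-0.291,0.06,0, 0.073,-0.291,0.06,0]'
python3 - <<'E'
from h import *
print(shift((.4615,.262,.12),yaw=np.radians(14.5)))
E
```

```text
t: 0.8
ee_pos: [0.3053, -0.4452, 0.4136]
tcp_rot: [0.001, 0.992, 0.129, 0.002]
force: [-0.4, 0.3, 0.2]
opening: 0.0703
grasp_force: 0.0
t: 1.6
ee_pos: [0.5008, -0.1961, 0.4197]
tcp_rot: [-0.001, 0.992, 0.127, 0.0]
force: [-0.1, 0.7, -0.5]
opening: 0.0696
grasp_force: 0.0
t: 2.4
ee_pos: [0.4977, 0.1018, 0.3593]
tcp_rot: [-0.0, 0.992, 0.125, -0.001]
force: [0.1, -0.2, 0.2]
opening: 0.0698
grasp_force: 0.0
(array([ 0.0052, -0.1641,  0.2394]), np.float64(-0.0018))
```

```bash
python3 -m creep '[0.001,-0.035,0.03,0, 0.002,-0.07,0.07,0, 0.003,-0.105,0.115,0, 0.004,-0.14,0.16,0, 0.005,-0.164,0.2,0, 0.005,-0.164,0.239,0, 0.005,-0.164,0.239,0, 0.005,-0.164,0.239,0]'
python3 - <<'E'
from h import *
print(shift((.4615,.262,.028),yaw=np.radians(14.5)))
ps,_=snap("scene",1);pt,_=snap("top",1)
cv2.imwrite("pics/m3.png",np.hstack([tile(ps,400,170,110,130,400,473),tile(pt,160,190,100,118,400,473)]))
E
```

```text
t: 3.2
ee_pos: [0.4643, 0.2578, 0.121]
tcp_rot: [0.001, 0.993, 0.122, -0.001]
force: [0.4, 0.4, 0.2]
opening: 0.0699
grasp_force: 0.0
(array([-0.0016, -0.0049,  0.093 ]), np.float64(-0.0088))
```

View pics/m3.png

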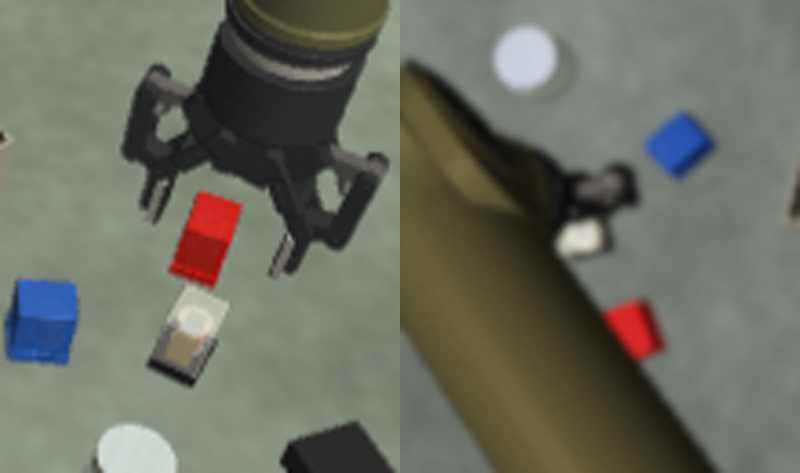

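The gripper hangs open above the clear relay (left crop, relay at about (188,335)), with one finger on each side, and no other object is near the fingers. I'll descend and close.

```bash
python3 -m creep '[-0.0015,-0.005,0.02,-0.009, -0.0015,-0.005,0.045,-0.009, -0.0015,-0.005,0.07,-0.009, -0.0015,-0.005,0.088,-0.009, -0.0015,-0.005,0.093,-0.009, -0.0015,-0.005,0.093,-0.009, -0.0015,-0.005,0.093,-0.009]'
python3 -c "
from h import *
print(shift((.4615,.262,.028),yaw=np.radians(14.5)))"
python3 -m creep '[0,0,0,0, 0,0,0,0, 0,0,0,0, 0,0,0,0, 0,0,0,0, 0,0,0,0]' 0.02 40
```

```text
t: 4.0
ee_pos: [0.4625, 0.2648, 0.0302]
tcp_rot: [-0.0, 0.992, 0.127, 0.002]
force: [0.4, 0.2, -0.6]
opening: 0.0701
grasp_force: 0.0
(array([-0.0017,  0.0025,  0.0022]), np.float64(0.0017))
t: 4.6
ee_pos: [0.4614, 0.2647, 0.029]
tcp_rot: [0.0, 0.992, 0.128, 0.001]
force: [-0.6, -1.4, 6.0]
opening: 0.0313
grasp_force: 44.4
```

```bash
python3 -m creep '[0,0,-0.03,0, 0,0,-0.07,0, 0,0,-0.11,0, 0,0,-0.15,0, 0,0,-0.17,0, 0,0,-0.17,0]'
python3 - <<'E'
from h import *
print(shift((.5295,-.048,.20),yaw=np.radians(-12.94)))
E
```

```text
t: 5.2
ee_pos: [0.4622, 0.2658, 0.2011]
tcp_rot: [-0.001, 0.992, 0.128, 0.003]
force: [0.3, 0.3, -0.9]
opening: 0.032
grasp_force: 43.9
(array([-0.0143,  0.3206,  0.001 ]), np.float64(0.4817))
```

```bash
python3 -m creep '[-0.002,0.035,0,0.06, -0.003,0.07,0,0.12, -0.005,0.11,0,0.18, -0.007,0.15,0,0.24, -0.009,0.19,0,0.30, -0.011,0.23,0,0.36, -0.012,0.27,0,0.42, -0.013,0.3,0,0.48, -0.014,0.32,0,0.482, -0.014,0.3205,0,0.482]'
python3 -m creep '[0,0,0,0, 0,0,0,0, 0,0,0,0]'
python3 - <<'E'
from h import *
print(shift((.5295,-.048,.06),yaw=np.radians(-12.94)))
ps,ds=snap("scene",2);pt,dt=snap("top",2)
c=cloud("scene",ds); print(proj("scene",[.5295,-.048,.17]))
cv2.imwrite("pics/m4.png",np.hstack([tile(ps,290,110,110,130,400,473),tile(pt,260,170,100,118,400,473)]))
E
```

```text
t: 6.2
ee_pos: [0.5282, -0.0519, 0.1972]
tcp_rot: [0.0, 0.993, -0.115, -0.001]
force: [0.4, 0.3, -1.1]
opening: 0.0315
grasp_force: 43.9
t: 6.5
ee_pos: [0.5283, -0.047, 0.1984]
tcp_rot: [-0.0, 0.994, -0.111, 0.0]
force: [-0.1, 0.6, -1.4]
opening: 0.0313
grasp_force: 43.9
(array([0.0014, 0.0007, 0.1384]), np.float64(0.003))
[[340.92932055 167.28593289]]
```

View pics/m4.png

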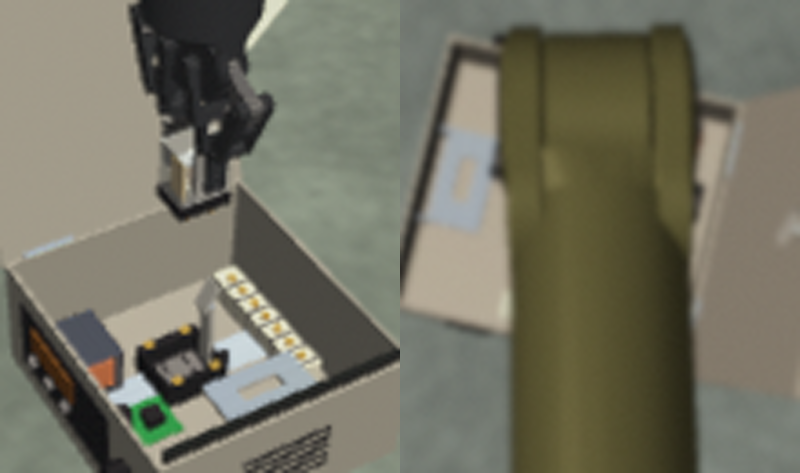

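The relay hangs upright in the gripper above the socket, with its base at crop (193,205). Nothing is in the way. I'll check the in-hand offset using the base's corners.

Run:
```python
from h import *
ps,ds=load("scene",2); s=robot.read_state(); print(s['ee_pos'])
g=cv2.resize(ps[150:178,326:362].max(2),None,fx=8,fy=8,interpolation=cv2.INTER_CUBIC)
m=(g<70).astype(np.uint8); m[:8*8]=0
k,l,st,ce=cv2.connectedComponentsWithStats(m); i=1+st[1:,4].argmax(); c=cv2.findContours((l==i).astype(np.uint8),0,1)[0][0]
ap=cv2.approxPolyDP(cv2.convexHull(c),4,True)[:,0]/8-.44+[326,150]; print(ap.round(1).tolist())
T=np.array([.5283,-.047,0]); a=np.radians(-12.7); ex=np.array([np.cos(a),np.sin(a),0]);ey=np.array([ex[1],-ex[0],0])
for z in(.177,.19): print(z,[proj("scene",T+[0,0,z]+sx*.02*ex+sy*.016*ey).round(1).tolist() for sx,sy in((1,1),(1,-1),(-1,-1),(-1,1))])
```

```text
[ 0.52829832 -0.04775102  0.19844772]
[[333.1, 161.1], [351.9, 162.6], [352.8, 163.3], [351.8, 165.6], [339.2, 170.1], [333.6, 163.6]]
0.177 [[[331.3, 164.0]], [[338.1, 171.5]], [[352.1, 166.2]], [[345.2, 158.9]]]
0.19 [[[331.4, 159.9]], [[338.2, 167.4]], [[352.4, 162.1]], [[345.4, 154.8]]]
```

```bash
python3 -m creep '[0.0014,0.0007,0.03,0, 0.0014,0.0007,0.07,0, 0.0014,0.0007,0.095,0, 0.0014,0.0007,0.105,0, 0.0014,0.0007,0.115,0, 0.0014,0.0007,0.123,0, 0.0014,0.0007,0.128,0, 0.0014,0.0007,0.128,0, 0.0014,0.0007,0.128,0]'
python3 -c "
from h import *
print(shift((.5297,-.048,.0385),yaw=np.radians(-12.94)),robot.read_state()['ft_torque'])"
```

```text
t: 7.5
ee_pos: [0.5308, -0.05, 0.0707]
tcp_rot: [-0.0, 0.994, -0.113, 0.001]
force: [4.6, -1.8, -1.6]
opening: 0.0315
grasp_force: 41.1
(array([-0.0016, -0.0017,  0.0322]), np.float64(-0.0001)) [-0.19529535 -1.20400409  0.00890121]
```

```bash
python3 -m creep '[-0.0015,-0.001,0.005,0, -0.0015,-0.001,0.01,0, -0.0015,-0.001,0.014,0, -0.0015,-0.001,0.018,0, -0.0015,-0.001,0.022,0, -0.0015,-0.001,0.022,0]'
python3 -c "
from h import *
print(shift((.5297,-.048,.0385),yaw=np.radians(-12.94)),robot.read_state()['ft_torque'])"
```

```text
t: 8.1
ee_pos: [0.5302, -0.0489, 0.0491]
tcp_rot: [-0.0, 0.994, -0.113, 0.002]
force: [6.2, -1.2, -0.5]
opening: 0.0315
grasp_force: 41.3
(array([-0.0007, -0.0007,  0.0106]), np.float64(-0.0002)) [-0.25648005 -1.18325771  0.02002168]
```

```bash
python3 -m creep '[0,0,0.003,0, 0,0,0.006,0, 0,0,0.009,0, 0,0,0.011,0, 0,0,0.013,0, 0,0,0.013,0, 0,0,0.013,0]'
python3 -c "
from h import *
print(robot.read_state()['ft_torque'])"
```

```text
t: 8.8
ee_pos: [0.5309, -0.049, 0.0386]
tcp_rot: [0.001, 0.994, -0.113, 0.002]
force: [-0.2, -1.2, 16.5]
opening: 0.0312
grasp_force: 44.9
[-0.1183632   0.15806383  0.03989052]
```

```bash
python3 -m creep '[0,0,0.0015,0, 0,0,0.0015,0, 0,0,-0.002,0]'
python3 -m creep '[0,0,0,0, 0,0,0,0, 0,0,0,0, 0,0,0,0]' 0.05
python3 -m creep '[0,0,-0.02,0, 0,0,-0.06,0, 0,0,-0.1,0, 0,0,-0.15,0, 0,0,-0.2,0, 0,0,-0.25,0, 0,0,-0.3,0, 0,0,-0.34,0, 0,0,-0.34,0]'
python3 - <<'E'
from h import *
ps,ds=snap("scene",3);pt,dt=snap("top",3)
c=cloud("scene",ds);m=(np.hypot(c[...,0]-.53,c[...,1]+.048)<.03)&(c[...,2]>.055)&(c[...,2]<.1);print(m.sum(),np.median(c[m],0))
a=tile(ps,310,160,60,70,400,467); b=tile(ps,270,70,140,163,400,467); cv2.imwrite("pics/m5.png",np.hstack([a,b]))
# geometry
n_h=np.array([.2237,.9747]); bx=np.array([-.9747,.2237]); C=np.array([.5347,-.0245])
H=C-.110*n_h; th=1.875
def pt3(r,off,out,th=th):  # r from hinge, off along box x, out above outer face
    d=np.array([*(n_h*np.cos(th)),np.sin(th)]); nn=np.array([*(-n_h*np.sin(th)),np.cos(th)])
    return np.array([*H,.097])+r*d+(.004+out)*nn+np.array([*(off*bx),0])
print('hinge',H,'wing',pt3(.185,0,.012),'edge',pt3(.223,0,0),'press',pt3(.195,-.055,0),'press shut',pt3(.195,-.055,0,0),pt3(.185,0,0,0))
E
```

```text
t: 9.1
ee_pos: [0.5305, -0.049, 0.0393]
tcp_rot: [0.0, 0.994, -0.113, 0.002]
force: [6.6, -1.4, -6.0]
opening: 0.0315
grasp_force: 42.1
t: 9.5
ee_pos: [0.5273, -0.0485, 0.0365]
tcp_rot: [-0.0, 0.994, -0.113, -0.001]
force: [-0.3, -0.5, 0.8]
opening: 0.0501
grasp_force: 0.0
t: 10.4
ee_pos: [0.5303, -0.0483, 0.3831]
tcp_rot: [0.0, 0.994, -0.113, 0.005]
force: [0.4, -0.3, -0.1]
opening: 0.05
grasp_force: 0.0
222 [ 0.53012578 -0.04199755  0.06872449]
hinge [ 0.510093 -0.131717] wing [ 0.49428209 -0.20060789  0.26871333] edge [ 0.49429703 -0.20054282  0.308563  ] press [ 0.54978168 -0.20467157  0.28184859] press shut [0.607323 0.046046 0.101   ] [0.5514775 0.0486025 0.101    ]
```

View pics/m5.png

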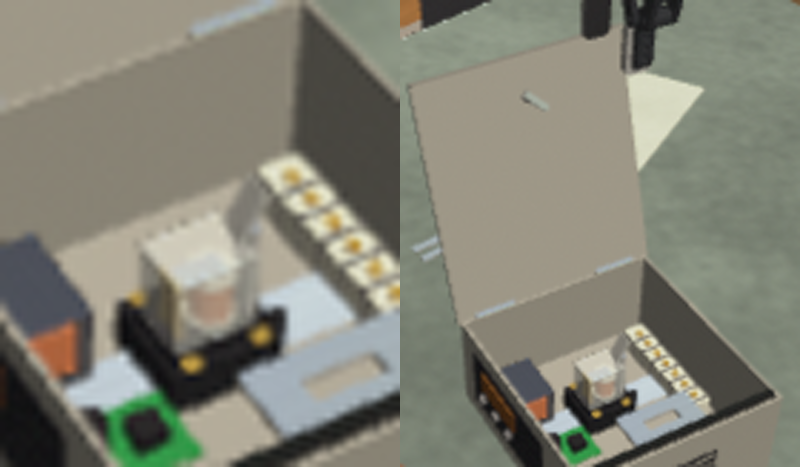

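The relay sits in the socket at crop (200,280), its top measured at z = 0.0687. The clip nose at (258,175) is not driven out, so it has snapped shut. I'll give the top one confirming push with closed fingers.

```bash
python3 -c "
from h import *
print(shift((.5350,-.049,.072),yaw=np.radians(-12.94)))"
python3 -m creep '[0.005,0,0.04,0, 0.005,0,0.08,0, 0.005,0,0.12,0, 0.005,0,0.16,0, 0.005,0,0.2,0, 0.005,0,0.24,0, 0.005,0,0.27,0, 0.005,0,0.29,0, 0.005,0,0.3,0, 0.005,0,0.305,0]' 0 30
python3 -m creep '[0,0,0,0, 0,0,0.003,0, 0,0,0.006,0]'
```

```text
(array([ 0.0063, -0.001 ,  0.3055]), np.float64(-0.0001))
t: 11.5
ee_pos: [0.5315, -0.0496, 0.0703]
tcp_rot: [-0.0, 0.994, -0.113, -0.002]
force: [-0.1, 0.4, 0.3]
opening: -0.0
grasp_force: 0.0
t: 11.8
ee_pos: [0.5345, -0.05, 0.068]
tcp_rot: [0.0, 0.994, -0.113, 0.001]
force: [-2.5, 0.1, 25.6]
opening: -0.0002
grasp_force: 12.6
```

```bash
python3 -m creep '[0,0,0.003,0, 0,0,0.003,0]'
```

```text
t: 12.0
ee_pos: [0.5362, -0.05, 0.0681]
tcp_rot: [0.001, 0.994, -0.113, 0.003]
force: [-5.2, 1.2, 23.3]
opening: -0.0
grasp_force: 11.4
```

```bash
python3 -m creep '[0,0,-0.04,0, 0,0,-0.08,0, 0,0,-0.12,0, 0.01,0,-0.16,0, 0.02,0,-0.2,0, 0.03,0,-0.24,0, 0.04,0,-0.28,0, 0.048,0.02,-0.31,0, 0.048,0.05,-0.33,0, 0.048,0.08,-0.33,0]'
python3 -m creep '[0,0.04,0,0, 0,0.08,0,0, 0,0.112,0,0, 0,0.115,0,0, 0,0.115,0.0,0]'
python3 - <<'E'
from h import *
print(shift((.540,-.2473,.27),yaw=np.radians(-12.94)))
E
```

```text
t: 13.0
ee_pos: [0.5633, -0.1388, 0.3976]
tcp_rot: [0.001, 0.994, -0.112, 0.004]
force: [-0.2, -0.4, 0.1]
opening: -0.0001
grasp_force: 0.0
t: 13.5
ee_pos: [0.5359, -0.2516, 0.3935]
tcp_rot: [-0.0, 0.993, -0.114, 0.0]
force: [0.2, 0.1, -0.2]
opening: 0.0001
grasp_force: 0.0
(array([ 0.003 , -0.0052,  0.1235]), np.float64(-0.0027))
```

```bash
python3 -m creep '[0.003,0,0.04,0, 0.003,0,0.08,0, 0.003,0,0.11,0, 0.003,0,0.123,0, 0.003,0,0.123,0, 0.003,0,0.123,0]'
python3 -m creep '[0,-0.015,0,0, 0,-0.03,0,0, 0,-0.045,0,0, 0,-0.06,0,0, 0,-0.075,0,0, 0,-0.09,0,0, 0,-0.105,-0.002,0, 0,-0.124,-0.004,0, 0,-0.14,-0.002,0, 0,-0.154,0.002,0]'
python3 - <<'E'
from h import *
s=robot.read_state(); p=s['ee_pos']; H=np.array([.5101,-.1317]); n=np.array([.2237,.9747]); b=np.array([-.9747,.2237])
print('n',(p[:2]-H)@n,'off',(p[:2]-H)@b)
E
```

```text
t: 14.1
ee_pos: [0.5402, -0.2507, 0.2721]
tcp_rot: [0.0, 0.994, -0.112, 0.001]
force: [0.5, -0.4, 0.3]
opening: -0.0
grasp_force: 0.0
t: 15.1
ee_pos: [0.5745, -0.0993, 0.2693]
tcp_rot: [0.0, 0.994, -0.112, 0.001]
force: [0.8, -2.4, 2.4]
opening: 0.0
grasp_force: 1.2
n 0.04595943516509595 off -0.055523033724020183
```

```bash
python3 -m creep '[0,-0.014,0.006,0, 0,-0.028,0.013,0, 0,-0.041,0.021,0, 0,-0.054,0.03,0, 0,-0.066,0.041,0, 0,-0.077,0.052,0, 0,-0.087,0.064,0, 0,-0.096,0.077,0, 0,-0.103,0.091,0, 0,-0.109,0.105,0]'
python3 -m creep '[0,-0.003,0.01,0, 0,-0.006,0.02,0, 0,-0.008,0.03,0, 0,-0.01,0.037,0, 0,-0.011,0.042,0, 0,-0.011,0.042,0]'
python3 - <<'E'
from h import *
s=robot.read_state(); p=s['ee_pos']; H=np.array([.5101,-.1317]); n=np.array([.2237,.9747]); b=np.array([-.9747,.2237])
print('n',(p[:2]-H)@n,'off',(p[:2]-H)@b)
E
python3 -m creep '[0,0,-0.04,0, 0,0.04,-0.08,0, 0,0.08,-0.12,0, 0,0.12,-0.15,0, 0,0.16,-0.18,0, 0,0.2,-0.2,0, 0,0.24,-0.2,0, 0,0.28,-0.2,0]' 0.04
python3 - <<'E'
from h import *
ps,ds=snap("scene",4);pt,dt=snap("top",4)
for nn,d in(("scene",ds),("top",dt)):
    c=cloud(nn,d); x=c-np.array([.5101,-.1317,.097]); N=x[...,0]*.2237+x[...,1]*.9747; B=-x[...,0]*.9747+x[...,1]*.2237
    m=(N>.03)&(N<.21)&(abs(B)<.1)&(abs(x[...,2])<.08)&~((abs(B)<.03)&(N>.15)); A=np.c_[N[m],np.ones(m.sum())]; z=x[...,2][m]
    for i in range(5): f=np.linalg.lstsq(A,z,rcond=None)[0]; e=abs(A@f-z); k=e<.006; A,z=A[k],z[k]
    print(nn,m.sum(),len(z),f,np.arctan(f[0]))
cv2.imwrite("pics/m6.png",np.hstack([tile(ps,290,110,130,152,400,467),tile(pt,240,160,100,117,400,467)]))
print(proj("scene",[.551,.0486,.14]),proj("top",[.551,.0486,.14]))
E
```

```text
t: 16.1
ee_pos: [0.5981, 0.0057, 0.1619]
tcp_rot: [-0.0, 0.994, -0.113, -0.0]
force: [-0.4, -0.1, 0.6]
opening: 0.0001
grasp_force: 0.6
t: 16.7
ee_pos: [0.6001, 0.0154, 0.1204]
tcp_rot: [0.0, 0.994, -0.113, -0.001]
force: [-0.4, -0.3, -0.3]
opening: -0.0001
grasp_force: 0.0
n 0.16356842172318053 off -0.05485474923272079
t: 17.5
ee_pos: [0.5375, -0.2602, 0.3236]
tcp_rot: [0.001, 0.994, -0.114, 0.002]
force: [-0.0, -0.5, -0.9]
opening: 0.0402
grasp_force: 0.0
scene 3344 3240 [0.10715306 0.00526202] 0.10674575761840872
top 3988 3856 [0.10889903 0.00441204] 0.10847158690380083
[[362.50618613 200.80392979]] [[274.29300107 212.69880128]]
```

View pics/m6.png

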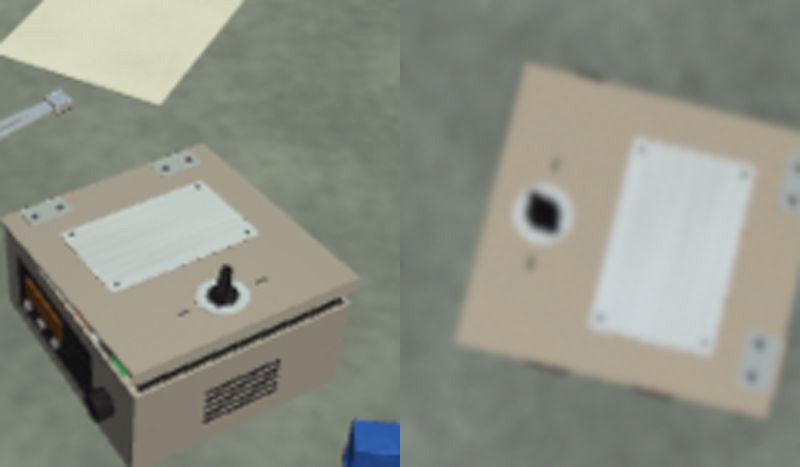

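The cover now stands at 0.107 rad. The black wing is at top crop (543,212) and scene crop (222,285), between index marks at top (556,163) and (531,264), and it is turned well out of line.

```bash
cat >> h.py <<'E'
H3=np.array([.5101,-.1317,.097]); NB=np.array([.2237,.9747,0]); BX=np.array([-.9747,.2237,0])
def cov(th,r,off,out):
    d=NB*np.cos(th)+[0,0,np.sin(th)]; nn=-NB*np.sin(th)+[0,0,np.cos(th)]
    return H3+r*d+off*BX+(.004+out)*nn
def wing(tag,th):
    # axis frame on cover: x'=box x, y'=-d ; CCW seen from outside
    d=NB*np.cos(th)+[0,0,np.sin(th)]; nn=-NB*np.sin(th)+[0,0,np.cos(th)]
    for n in("scene","top"):
        p,dd=load(n,tag); W=cov(th,.185,0,.02); u,v=proj(n,W)[0].round().astype(int)
        k=8; w=16; g=cv2.resize(p[v-w:v+w,u-w:u+w].max(2),None,fx=k,fy=k,interpolation=cv2.INTER_CUBIC)
        m=(g<75).astype(np.uint8); kk,l,st,ce=cv2.connectedComponentsWithStats(m); i=1+st[1:,4].argmax()
        q=np.c_[np.nonzero(l==i)[::-1]]/k-.44+[u-w,v-w]
        c,r=rays(n,q); P=c+r*(((W-c)@nn)/(r@nn))[:,None]-W
        A=np.c_[P@BX,P@-d]*1000; mu=A.mean(0); e,V=np.linalg.eigh(np.cov((A-mu).T)); rr=cv2.minAreaRect(np.float32(A))
        print(n,'px',q.mean(0).round(1),'mean',mu.round(1),'len',(np.sqrt(e*12)).round(1),'ang',round(float(np.arctan2(V[1,1],V[0,1])%np.pi),3),'rect',rr)
        C=cloud(n,dd)-W; hh=C@nn; s=(hh>-.009)&(hh<.006)&(np.linalg.norm(C,axis=2)<.03); B=np.c_[C[s]@BX,C[s]@-d]*1000
        e,V=np.linalg.eigh(np.cov(B.T)); print('  depth',s.sum(),B.mean(0).round(1),np.sqrt(e*12).round(1),round(float(np.arctan2(V[1,1],V[0,1])%np.pi),3))
E
python3 -c "
from h import *
wing(4,.107); print(cov(.107,.185,0,.0))"
```

```text
scene px [362.2 203.7] mean [ -6.5 -12.7] len [16.4 39.9] ang 0.891 rect ((-2.274083137512207, -11.65134048461914), (45.502437591552734, 21.516427993774414), 36.528907775878906)
  depth 48 [-3.5 -6.1] [ 9.2 34.6] 0.749
top px [275.3 213. ] mean [ 0.6 -0.4] len [15.5 21.5] ang 0.817 rect ((0.36722278594970703, -0.2808856964111328), (21.631471633911133, 19.599382400512695), 85.45833587646484)
  depth 39 [ 0.8 -0.4] [ 9.2 33.7] 0.781
[0.55115226 0.04717187 0.12073437]
```

Run:
```python
from h import *
x,e=tri((362.0,206.2),(275.4,212.9)); th=.107; d=NB*np.cos(th)+[0,0,np.sin(th)]
print(x,e,'r',(x-H3)@d,'off',(x-H3)@BX)
W=cov(th,.186,0,0); print(W)
# tool y (closing) perpendicular to wing: wing dir world angle
a=np.arctan2(BX[1],BX[0])+.765; print('wing yaw',np.degrees(a))
print(shift([W[0],W[1],.25],yaw=a))
```

```text
[0.55182741 0.04777966 0.12179916] 0.0025847605431702663 r 0.18586783083391248 off -0.0005221065509163359
[0.55137468 0.048141   0.12084117]
wing yaw 210.9053637464235
(array([-0.0582, -0.3093,  0.07  ]), np.float64(-0.7779))
```

```bash
python3 -m creep '[-0.006,-0.03,0.0,-0.08, -0.012,-0.07,0,-0.16, -0.018,-0.11,0,-0.24, -0.024,-0.15,0,-0.32, -0.03,-0.19,0,-0.4, -0.04,-0.23,0.02,-0.48, -0.05,-0.27,0.04,-0.56, -0.058,-0.3,0.06,-0.64, -0.058,-0.309,0.07,-0.72, -0.058,-0.309,0.07,-0.778]' 0.045 30
python3 -m creep '[0,0,0,0, 0,0,0,0]'
python3 -c "
from h import *
print(shift([.5517,.048,.129],yaw=np.radians(30.9)))"
```

```text
t: 18.6
ee_pos: [0.5492, 0.0602, 0.2499]
tcp_rot: [-0.001, 0.961, 0.276, -0.001]
force: [0.4, 0.1, -0.2]
opening: 0.0449
grasp_force: 0.0
t: 18.8
ee_pos: [0.5507, 0.0569, 0.2516]
tcp_rot: [0.0, 0.962, 0.272, 0.0]
force: [0.5, -0.3, -0.0]
opening: 0.0454
grasp_force: 0.0
(array([-0.0039,  0.008 ,  0.1226]), np.float64(0.0108))
```

```bash
python3 -m creep '[-0.004,0.008,0.03,0.01, -0.004,0.008,0.06,0.01, -0.004,0.008,0.085,0.01, -0.004,0.008,0.105,0.01, -0.004,0.008,0.117,0.01, -0.004,0.008,0.1225,0.01, -0.004,0.008,0.1225,0.01, -0.004,0.008,0.1225,0.01]'
python3 -c "
from h import *
print(shift([.5517,.048,.129],yaw=np.radians(30.9)))"
```

```text
t: 19.6
ee_pos: [0.5522, 0.0482, 0.1298]
tcp_rot: [0.0, 0.964, 0.267, 0.001]
force: [-0.3, -0.7, 0.4]
opening: 0.045
grasp_force: 0.0
(array([-0.0005, -0.0001,  0.0008]), np.float64(0.0022))
```

```bash
python3 -m creep '[0,0,0,0, 0,0,0,0, 0,0,0,0, 0,0,0,0, 0,0,0,0]' 0.004 25
python3 -c "
from h import *
print(shift([.5517,.048,.129],yaw=np.radians(-12.94)),robot.read_state()['ft_torque'])"
```

```text
t: 20.1
ee_pos: [0.5526, 0.0469, 0.1293]
tcp_rot: [0.001, 0.964, 0.267, 0.001]
force: [4.6, -3.7, -1.3]
opening: 0.0086
grasp_force: 27.3
(array([-0.0002, -0.0014,  0.0003]), np.float64(0.7666)) [-0.57871745 -0.83875411  0.04861801]
```

```bash
python3 -m creep '[0,0.001,0,0.08, 0,0.001,0,0.18, 0,0.001,0,0.28, 0,0.001,0,0.38, 0,0.001,0,0.48, 0,0.001,0,0.58, 0,0.001,0,0.68, 0,0.001,0,0.767, 0,0.001,0,0.767, 0,0.001,0,0.767]'
python3 -c "
from h import *
print(shift([.5517,.048,.129],yaw=np.radians(-12.94)),robot.read_state()['ft_torque'])"
```

```text
t: 21.1
ee_pos: [0.5527, 0.0459, 0.129]
tcp_rot: [0.001, 0.994, -0.113, 0.001]
force: [3.8, -3.9, -1.2]
opening: 0.0081
grasp_force: 31.2
(array([-0.0015, -0.0018, -0.0001]), np.float64(-0.0006)) [-0.55572932 -0.62948062 -0.05339611]
```

```bash
python3 -m creep '[0,0,0,0, 0,0,0,0, 0,0,0,0]' 0.045
python3 -m creep '[0,0,-0.04,0, 0,0,-0.08,0, 0,0.04,-0.12,0, 0,0.08,-0.16,0, 0,0.13,-0.18,0, 0,0.18,-0.2,0, 0,0.23,-0.2,0, 0,0.28,-0.2,0, 0,0.3,-0.2,0]'
python3 - <<'E'
from h import *
ps,ds=snap("scene",5);pt,dt=snap("top",5)
for nn,d in(("scene",ds),("top",dt)):
    x=cloud(nn,d)-H3; N=x@NB; B=x@BX
    m=(N>.03)&(N<.21)&(abs(B)<.1)&(abs(x[...,2])<.05)&~((abs(B)<.03)&(N>.15)); A=np.c_[N[m],np.ones(m.sum())]; z=x[...,2][m]
    for i in range(5): f=np.linalg.lstsq(A,z,rcond=None)[0]; e=abs(A@f-z); k=e<.006; A,z=A[k],z[k]
    print(nn,f); 
wing(5,float(np.arctan(f[0])))
cv2.imwrite("pics/m7.png",np.hstack([tile(ps,330,180,60,60,400,400),tile(pt,250,188,50,50,400,400)]))
E
```

```text
t: 21.4
ee_pos: [0.5514, 0.048, 0.1287]
tcp_rot: [-0.0, 0.994, -0.112, -0.0]
force: [0.0, 0.2, 0.0]
opening: 0.0451
grasp_force: 0.0
t: 22.3
ee_pos: [0.4837, -0.2481, 0.3293]
tcp_rot: [0.001, 0.994, -0.113, 0.0]
force: [0.1, -0.4, -0.3]
opening: 0.0452
grasp_force: 0.0
scene [0.10287059 0.00522502]
top [0.10373952 0.00468035]
scene px [362.4 203.7] mean [ -5.8 -12.2] len [22.4 35.7] ang 0.54 rect ((-5.04578971862793, -10.21249771118164), (40.33993148803711, 27.953563690185547), 55.77593994140625)
  depth 72 [-2.3 -4.8] [ 9.3 34. ] 3.119
top px [275.4 212.9] mean [ 0.4 -0.3] len [15.8 21. ] ang 3.137 rect ((0.07411050796508789, -0.34876441955566406), (20.765905380249023, 20.000154495239258), 43.189178466796875)
  depth 40 [ 0.7 -0.4] [ 9.3 33.9] 0.008
```

View pics/m7.png

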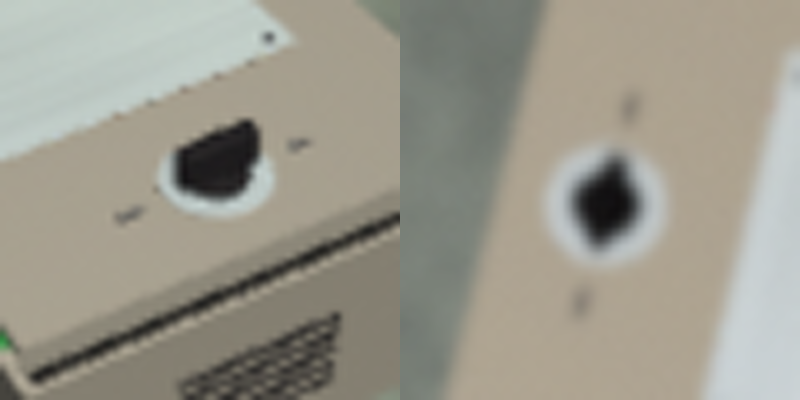

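The wing is in line with the index marks: top crop marks at (630,105) and (582,303), wing tips at (620,155) and (598,250), with the depth fit giving 0.00 ± 0.02 rad. Now I'll press the cover at press_spot.

```bash
python3 -c "
from h import *
print(shift([.6073,.046,.16],yaw=np.radians(-12.94)))"
python3 -m creep '[0.006,-0.03,0,0, 0.012,-0.07,0,0, 0.018,-0.11,0,0, 0.024,-0.15,0,0, 0.03,-0.19,0.01,0, 0.036,-0.23,0.04,0, 0.045,-0.27,0.08,0, 0.052,-0.3,0.12,0, 0.0545,-0.314,0.15,0, 0.0545,-0.314,0.169,0]' 0 40
python3 -m creep '[0,0,0,0, 0,0,0,0]'
python3 -c "
from h import *
print(shift([.6073,.046,.101],yaw=np.radians(-12.94)))"
```

```text
(array([ 0.0524, -0.3195,  0.1673]), np.float64(-0.01))
t: 23.4
ee_pos: [0.6061, 0.0543, 0.1562]
tcp_rot: [-0.001, 0.994, -0.109, -0.003]
force: [-0.1, -0.5, -0.3]
opening: 0.0001
grasp_force: 0.0
t: 23.6
ee_pos: [0.6081, 0.049, 0.1602]
tcp_rot: [-0.0, 0.994, -0.112, -0.0]
force: [-0.1, 0.1, 0.6]
opening: -0.0003
grasp_force: 0.0
(array([-0.0001,  0.0031,  0.0592]), np.float64(0.0009))
```

```bash
python3 -m creep '[0,0.003,0.015,0, 0,0.003,0.028,0, 0,0.003,0.035,0, 0,0.003,0.041,0, 0,0.003,0.046,0, 0,0.003,0.05,0, 0,0.003,0.053,0, 0,0.003,0.056,0, 0,0.003,0.058,0, 0,0.003,0.058,0]'
python3 -m creep '[0,0,0.001,0, 0,0,0.001,0]'
```

```text
t: 24.6
ee_pos: [0.6076, 0.0462, 0.1033]
tcp_rot: [0.0, 0.994, -0.112, 0.0]
force: [-4.0, -0.4, 8.0]
opening: 0.0001
grasp_force: 4.0
t: 24.8
ee_pos: [0.6076, 0.0462, 0.1027]
tcp_rot: [0.0, 0.994, -0.112, 0.0]
force: [-4.9, 0.2, 9.9]
opening: 0.0001
grasp_force: 5.3
```

```bash
python3 -m creep '[0,0,0.001,0, 0,0,0.001,0, 0,0,0.002,0, 0,0,0.002,0]'
python3 -m creep '[0,0,0.001,0, 0,0,0.001,0, 0,0,0.001,0]'
python3 -m creep '[0,0,0.001,0, 0,0,0.001,0, 0,0,0.001,0]'
```

```text
t: 25.2
ee_pos: [0.6076, 0.0463, 0.1012]
tcp_rot: [0.0, 0.994, -0.112, 0.0]
force: [-6.2, 0.1, 13.8]
opening: 0.0001
grasp_force: 6.5
t: 25.5
ee_pos: [0.6076, 0.0463, 0.101]
tcp_rot: [0.001, 0.994, -0.112, 0.0]
force: [-7.4, -0.4, 17.1]
opening: 0.0001
grasp_force: 8.5
t: 25.8
ee_pos: [0.6077, 0.0463, 0.1009]
tcp_rot: [0.001, 0.994, -0.112, 0.001]
force: [-10.0, -1.1, 21.5]
opening: -0.0001
grasp_force: 11.0
```

Run:
```python
from h import *
ps,ds=snap("scene",6);pt,dt=snap("top",6)
for nn,d in(("scene",ds),("top",dt)):
    x=cloud(nn,d)-H3; N=x@NB; B=x@BX
    m=(N>.03)&(N<.21)&(abs(B)<.1)&(x[...,2]>-.02)&(x[...,2]<.02)&~((abs(B)<.03)&(N>.15)); A=np.c_[N[m],np.ones(m.sum())]; z=x[...,2][m]
    for i in range(5): f=np.linalg.lstsq(A,z,rcond=None)[0]; e=abs(A@f-z); k=e<.006; A,z=A[k],z[k]
    print(nn,len(z),f)
try: wing(6,0.)
except Exception as e: print(e)
cv2.imwrite("pics/m8.png",np.hstack([tile(ps,280,120,140,140,400,400),tile(ps,330,180,60,60,400,400)]))
s=robot.read_state(); print(s['t'],s['force'],s['ee_pos'])
```

```text
scene 2179 [-0.00218822  0.00527367]
top 1765 [-0.00360182  0.00473809]
scene px [351.7 203.9] mean [-16.1  19.6] len [ 31.9 106. ] ang 0.937 rect ((-13.947154998779297, 13.876239776611328), (107.95951080322266, 39.221614837646484), 58.288124084472656)
  depth 30 [ 6.3 -4.2] [ 9.6 18.6] 3.025
top px [287.1 207.1] mean [-25.5  29.7] len [20.2 74. ] ang 0.405 rect ((-12.54736328125, 28.5527286529541), (85.08833312988281, 27.396413803100586), 13.701448440551758)
  depth 0 [nan nan] [nan nan] nan
25.9 [-9.7008652  -0.5472204  22.06317181] [0.60765284 0.04627345 0.10087275]
  avg = a.mean(axis, **keepdims_kw)
  ret = um.true_divide(
h.py:45: RuntimeWarning: Degrees of freedom <= 0 for slice
  e,V=np.linalg.eigh(np.cov(B.T)); print('  depth',s.sum(),B.mean(0).round(1),np.sqrt(e*12).round(1),round(float(np.arctan2(V[1,1],V[0,1])%np.pi),3))
  c *= np.true_divide(1, fact)
  c *= np.true_divide(1, fact)
h.py:45: RuntimeWarning: Mean of empty slice.
  e,V=np.linalg.eigh(np.cov(B.T)); print('  depth',s.sum(),B.mean(0).round(1),np.sqrt(e*12).round(1),round(float(np.arctan2(V[1,1],V[0,1])%np.pi),3))
```

View pics/m8.png

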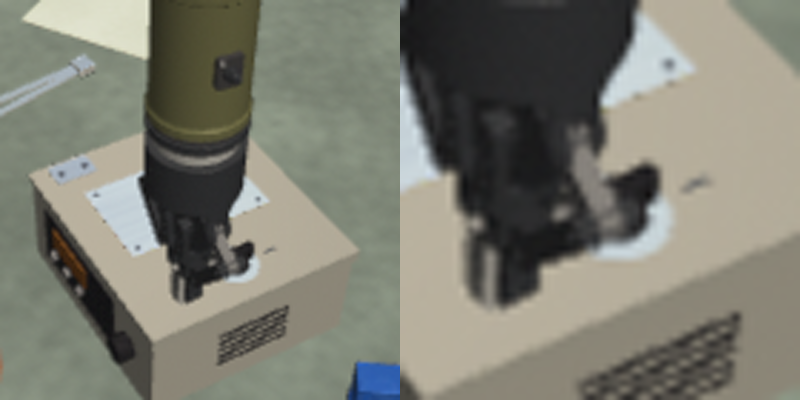

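The cover sits flush (fit about 0 rad, with no gap at the rim). The wing end at (650,180) still points at its index mark at (695,184). The push is steady at 22 N.

```bash
python3 -c "
from plant import robot
print(robot.finish_job())"
```

```text
the job is handed in; nothing more can be done
None
```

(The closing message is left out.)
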